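# Centre-mark the round furniture-foot blank in the shed workshop

### The arm

A 6-joint arm with a two-finger parallel gripper is mounted at the origin on the work surface. World frame = base frame: x ahead of the robot, y to its left, z up, the work surface at z = 0. Lengths are in mm, angles in rad, forces in N, time in s.
With the tool pointing down it reaches from about 350 to 775 mm from the base axis. Payload 7.3 kg.
Tool frame: the origin (TCP) lies at the very end of the fingers, on their centre line; the grasp point (between the pads) lies 19 mm behind it; x points along the fingers, z is the direction in which the jaws open and shut, and the axes are right-handed (so a half turn about x gives the same grasp; the last joint's range is limited). The gripper opens to 92 mm and grips with 3 to 60 N. Pads are 19 mm wide; open, the fingers measure 130 mm over their backs; the gripper's body (75 mm by 190 mm) begins 47 mm behind the grasp point.
Start: joints at [0.957, 0.342, 1.524, -0, 1.275, -0.146], TCP at [236.724, 468.622, 226.741] pointing down, gripper open.
Joint ranges: [-2.53, 2.53], [-0.77, 2.02], [0.04, 2.7], [-1, 4.14], [0.28, 2.66], [-3.11, 3.11]. Speed limits (rad/s): [2.57, 2.57, 3.14, 3.14, 3.14, 3.14].

### API

Orientations are given as [roll, pitch, yaw] about the fixed x, y, z axes, in that order (R = Rz(yaw) Ry(pitch) Rx(roll)).
In Python, from plant import * gives the robot as it stands.
- The arm moves only by the shell command python3 -m creep 'ROWS'. ROWS is JSON, a list of rows, each an object of numbers: "tx", "ty", "tz": the shift along the tool's x, y, z in cm; "wx", "wy", "wz": the turn, a rotation vector about the tool's x, y, z in rad; "gripper": the closure, from -1 (fully open) to 1 (shut). A call has 1 to 8 rows; each row is the pose to reach, as a shift and turn from the pose commanded when the call began, along the tool's axes at that moment; what a row does not reach only later rows make up. A row lasts 1/12 s, in which the tool goes at most 41.7 mm and 7.16 degrees, less where a joint would pass 70% of its speed; a pose out of reach is approached as far as the arm can. A call with a gripper value outside its range is refused whole. The fingers move at their own pace and stop on an object; the grip force is fixed at half the most. Time passes only in rows, so rows that repeat a pose let the fingers close. It gives the time, the measured TCP pose, the force and the opening at its end, in the units of the state.
- get_obs(): the state, without advancing time (a new reading comes with each control period).
- capture(name): name is "scene" or "top"; returns a dict with "frame" (420x560x3 uint8, red, green, blue), "z_map" (420x560 float32, mm along the optical axis (not along the pixel's ray), 0 where there is no reading), "vertical_fov" (degrees; the focal length in pixels is half the picture's height over the tangent of half this angle, whatever the lens; pixels are square), "cx", "cy" (the principal point, pixels), "xyz" and "rotation" of the camera in the world. Camera axes: x right, y down, z forward; pixel columns grow to the right and rows downward; lengths in mm; the calibration is good to about 2 mm. A picture is of the moment at which its call begins.
- close_job(): hands the job in, once; it reports no verdict.
The state is a dict: "time": time; "joint_positions": joint angles; "dq": joint speeds; "tau": joint torques, N m; "tool_pos": TCP position; "tcp_rot": TCP orientation; "contact_force": force on the tool from outside, world axes, zero at the start; "moment": the same for the moment, N m; "grip_width": finger opening in mm.
Only numpy, scipy, OpenCV 4.12 (cv2) and the standard library are available. Lean on these libraries where they do the work, as an engineer would, in place of code of your own. Each camera call takes 0.05 s, during which the arm holds its last target.

### The job

Pick up the spring marking punch from its cork pad, set it upright on the middle of the round wooden blank and press it fully down, squarely, for about half a second, firmly but without ramming it, then lift it straight off without sliding. Stand the punch back upright on the cork pad and let go. The round blank should stay about where it lies, and the square blank must not be pressed with the punch or pushed about.

Things in the scene. Friction and masses are not known exactly. Their poses are not given: they have to be found in the camera images.
- punch: spring marking punch, loose, about 200 g, standing upright on the cork pad: a round wooden handle of diameter 30 mm on a round flat steel foot of diameter 44 mm, 105 mm tall in all. Origin: centre of the foot's underside (foot not pressed), own z up through the handle. It looks the same from all sides.
- punch_grip (a point): centre of the punch's wooden handle, on its axis, 72.5 mm above the foot's underside; the plain 30 mm round grip reaches from 35 mm below this point to 32 mm above it
- punch_foot (a joint): how far the punch's foot is pushed up into the handle, m: 0 standing free, 0.008 fully pressed (hard stop). The spring takes 4 N to start moving and 10.4 N to be fully down; it springs back by itself
- round_blank: round blank of pale wood, loose disc of diameter 90 mm and 20 mm thick, lying flat on the bench, about 120 g. Origin: centre of its underside, z up; the middle of its top face is 20 mm above
- square_blank: square blank of the same pale wood, loose, 76 x 76 mm and 20 mm thick, lying flat. Origin: centre of its underside, z up. (There is also an oblong offcut of the same wood, 56 x 100 mm, which is not part of the job, and a turned wooden furniture foot 80 mm tall that is not the punch)
- pad_top (a point): centre of the top face of the fixed cork pad, 100 x 100 mm and 8 mm thick, on which the punch starts and ends; z up, x and y along its sides
Things that resemble listed ones, but are neither listed nor needed, are in the scene too. Of the things shaped like the part that bears pad_top, the cork one is meant. Leave any purple look-alike of the punch alone.

How it is judged:
By the outcome, as a careful person would: the job done as asked, in the order asked, and still so for the second after the job is handed in, with the robot touching nothing.
It also fails if it takes over 48 s, if anything falls off the work surface, if the arm or the gripper's body presses on something with over 40 N, if the wrist force passes 120 N, or if a joint passes its speed limit or range.

## Working session

There is one attempt and no reset: what is moved stays moved. The work goes in short steps, Python scripts to look and compute and a shell command to move; the robot and the scene stay as the last step left them, time stands still between calls to the robot, and variables do not carry over. Pictures are saved under pics/ and viewed, and the job is handed in when it is done.

```bash
mkdir -p pics; ls
python3 - <<'E'
from plant import *
import cv2,numpy as np
o=get_obs();print({k:np.round(v,3).tolist() for k,v in o.items()})
for n in("scene","top"):
    c=capture(n);cv2.imwrite(f"pics/{n}0.png",cv2.cvtColor(c["frame"],cv2.COLOR_RGB2BGR))
    np.savez(f"{n}0.npz",**c)
    print(n,c["vertical_fov"],c["cx"],c["cy"],c["xyz"],np.round(c["rotation"],4).tolist())
E
```

```text
pics
{'time': 0.0, 'joint_positions': [0.957, 0.343, 1.525, 0.0, 1.275, -0.146], 'dq': [-0.001, 0.0, 0.002, -0.001, -0.003, -0.003], 'tau': [0.003, -43.124, -24.422, 0.072, 0.056, -0.0], 'tool_pos': [236.489, 468.271, 226.044], 'tcp_rot': [2.987, 1.569, -2.193], 'contact_force': [-0.031, -0.043, -1.055], 'moment': [0.011, -0.001, -0.003], 'grip_width': 91.803}
scene 45.207946365823474 286.4310744981109 217.44293712171563 [1141.56143746  394.5871137  1143.15051929] [-2.541, -0.0063, 2.0762]
top 49.169682041760744 281.12229726916337 217.53532166284222 [ 446.12668625   36.90049681 1380.93404112] [-3.0939, 0.0027, -1.6]
```

View pics/scene0.png

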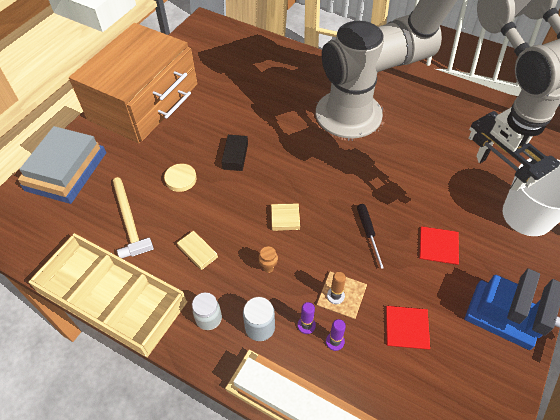

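View pics/top0.png

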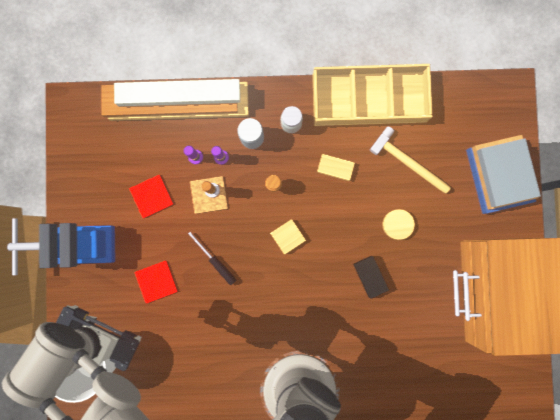

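The scene view shows the cork pad with the brown punch near (340,293) and the purple look-alikes at (307,318) and (337,335). The round blank is at (180,178), the square at (285,217), the offcut at (197,250) and the furniture foot at (268,258). In the top view the punch is at about (209,188) and the round blank at (398,224).

```bash
cat > h.py <<'E'
import numpy as np,cv2
from scipy.spatial.transform import Rotation as R
def load(f): return dict(np.load(f))
def cam(c):
    f=210/np.tan(np.radians(float(c["vertical_fov"]))/2)
    return f,R.from_euler("xyz",c["rotation"]).as_matrix(),np.asarray(c["xyz"],float)
def cloud(c):
    f,M,t=cam(c);z=c["z_map"].astype(float)
    v,u=np.mgrid[:420,:560]
    p=np.stack([(u-c["cx"])/f*z,(v-c["cy"])/f*z,z],-1)@M.T+t
    p[z<=0]=np.nan;return p
def at(c,u,v,h):
    f,M,t=cam(c);d=M@np.array([(u-c["cx"])/f,(v-c["cy"])/f,1]);return t+d*(h-t[2])/d[2]
def proj(c,p):
    f,M,t=cam(c);q=M.T@(np.asarray(p,float)-t);return q[0]/q[2]*f+c["cx"],q[1]/q[2]*f+c["cy"]
E
python3 - <<'E'
from h import *
a=load("top0.npz");b=load("scene0.npz")
def crop(c,x,y,w,h,s,n): cv2.imwrite(n,cv2.resize(cv2.cvtColor(c["frame"],cv2.COLOR_RGB2BGR)[y:y+h,x:x+w],None,fx=s,fy=s,interpolation=cv2.INTER_CUBIC))
crop(a,180,140,70,80,7,"pics/t1.png");crop(b,290,255,90,100,6,"pics/s1.png");crop(a,370,200,60,50,8,"pics/t2.png")
for n,c in(("top",a),("scene",b)):
    p=cloud(c);z=p[...,2];fr=c["frame"].astype(int)
    print(n,"table z",np.nanmedian(z))
    for nm,(x0,x1,y0,y1),(lo,hi) in (("round",(370,430,200,250),(14,26)),("square",(265,310,215,258),(14,26)),("punch",(185,232,165,210),(60,120)),("foot",(185,232,170,215),(10,22)),("pad",(185,232,170,215),(4,12))) if n=="top" else (("round",(160,202,160,196),(14,26)),("square",(265,305,200,235),(14,26)),("punch",(325,360,262,312),(60,125)),("pad",(310,375,265,325),(4,12))):
        q=p[y0:y1,x0:x1].reshape(-1,3);q=q[(q[:,2]>lo)&(q[:,2]<hi)]
        if len(q): print(nm,len(q),"med",np.round(np.median(q,0),1),"mid",np.round((np.percentile(q,1,0)+np.percentile(q,99,0))/2,1),"ext",np.round(np.percentile(q,99,0)-np.percentile(q,1,0),1))
        if len(q)>9:
            (cx,cy),r=cv2.minEnclosingCircle(q[:,:2].astype(np.float32));print("   circ",round(cx,1),round(cy,1),round(r,1),cv2.minAreaRect(q[:,:2].astype(np.float32)))
E
```

```text
top table z 0.4304583413227192
round 688 med [ 481.3 -309.4   20.4] mid [ 481.6 -310.3   20.2] ext [83.2 83.9 10.3]
   circ 481.6 -310.2 45.0 ((481.06732177734375, -310.187255859375), (87.6783447265625, 88.44348907470703), 12.36679744720459)
square 623 med [455.2  20.2  20.6] mid [454.5  19.9  20.1] ext [89.9 88.5 11.1]
   circ 454.4 20.0 51.4 ((454.9832763671875, 19.765098571777344), (75.70585632324219, 74.95382690429688), 31.98167610168457)
punch 123 med [599.3 239.1 111.2] mid [600.9 241.9  89.6] ext [28.2 29.  55.8]
   circ 600.8 242.5 15.6 ((600.7678833007812, 242.05848693847656), (28.655113220214844, 29.056385040283203), 40.074893951416016)
foot 322 med [586.4 244.2  11.8] mid [587.6 253.   15.2] ext [103.1 100.3  10.3]
   circ 590.4 253.7 68.8 ((591.8309326171875, 253.94473266601562), (107.3837661743164, 99.77171325683594), 8.662374496459961)
pad 852 med [578.2 257.6   7.8] mid [595.  255.7   8. ] ext [124.2 132.4   7.7]
   circ 595.6 259.4 91.4 ((595.5244140625, 256.6562194824219), (138.99118041992188, 133.0004119873047), 88.46009063720703)
scene table z -0.025717944618463662
round 611 med [ 487.4 -308.6   19.2] mid [ 485.5 -309.3   19.6] ext [85.2 86.5 10.4]
   circ 485.3 -308.9 47.4 ((485.8160095214844, -309.5469055175781), (90.55138397216797, 88.10643768310547), 55.2156867980957)
square 656 med [460.5  21.3  19.5] mid [459.7  20.2  19.4] ext [90.8 91.6 10.4]
   circ 459.1 20.0 51.8 ((458.6676025390625, 20.399627685546875), (79.39720916748047, 75.57916259765625), 32.27484893798828)
punch 229 med [612.9 245.5 107. ] mid [606.6 243.7  89.1] ext [26.6 28.2 55.4]
   circ 606.1 243.7 15.1 ((606.8291015625, 243.77853393554688), (27.637344360351562, 29.45694351196289), 10.5588960647583)
pad 1074 med [599.  267.9   7.6] mid [607.3 249.    7.9] ext [158.3 119.1   7.6]
   circ 587.6 256.9 113.5 ((588.070556640625, 256.0384216308594), (161.85813903808594, 161.21287536621094), 29.02104949951172)
```

View pics/t1.png

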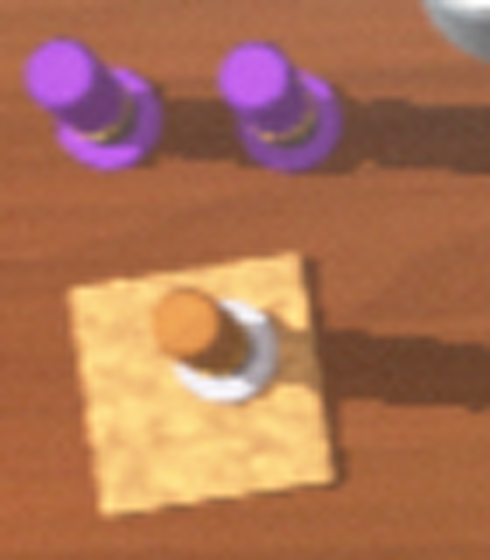

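View pics/s1.png

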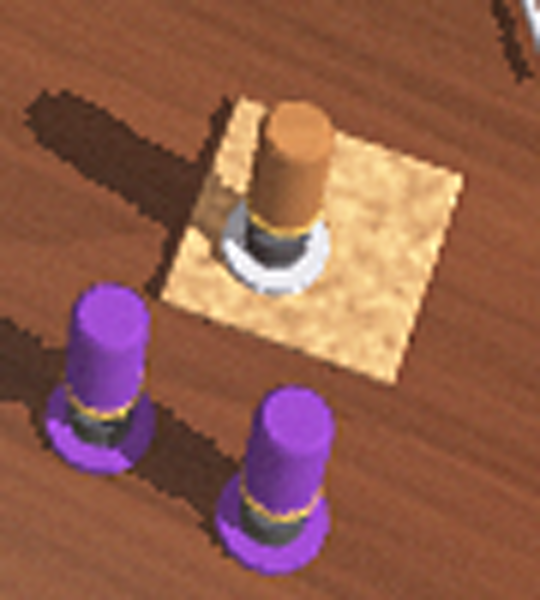

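View pics/t2.png

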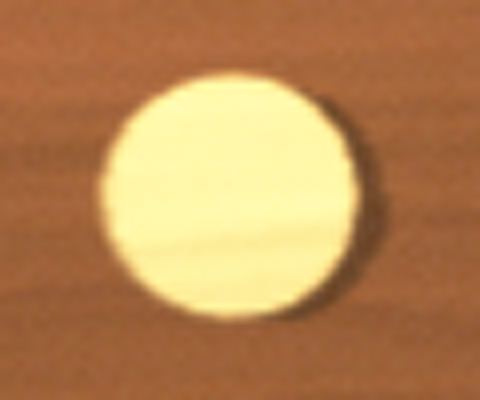

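The enlarged top crop puts the handle top at crop (187,325), i.e. pixel (206.7,186.4), and the foot ring centre at about crop (224,350). The pad corners are at crop (68,290), (298,254), (335,480) and (105,516). The round blank's centre is at about crop (231,195).

Run:
```python
from h import *
a=load("top0.npz");b=load("scene0.npz")
T=lambda x,y,h:at(a,180+(x+.5)/7-.5,140+(y+.5)/7-.5,h)
S=lambda x,y,h:at(b,290+(x+.5)/6-.5,255+(y+.5)/6-.5,h)
for n,F,cs in(("top",T,[(68,290),(298,254),(335,480),(105,516)]),("scene",S,[(240,97),(463,176),(395,383),(162,298)])):
    q=np.array([F(x,y,8) for x,y in cs]);print(n,"pad",q.mean(0).round(1),[round(float(np.linalg.norm(q[i]-q[i-1])),1) for i in range(4)],"yaw",[round(float(np.degrees(np.arctan2(*(q[i]-q[i-1])[[1,0]]))),1) for i in range(4)])
print("top handle",T(187,325,113)," foot",T(227,352,15))
print("scene handle",S(299,133,113),"foot",S(277,246,15))
for k,(x,y) in enumerate([(62,75),(256,75)]): print("purple top",T(x,y,105))
for k,(x,y) in enumerate([(112,315),(297,421)]): print("purple scene",S(x,y,105))
print("round top",at(a,370+231.5/8-.5,200+195.5/8-.5,20))
# check table height map
for n,c in(("top",a),("scene",b)):
    p=cloud(c)
    for x,y in((600,330),(480,-250),(520,100),(600,-200),(300,-300)):
        u,v=proj(c,(x,y,0));print(n,x,y,p[int(v)-2:int(v)+3,int(u)-2:int(u)+3,2].mean().round(2))
# things taller than 60 mm, coarse
p=cloud(a).reshape(-1,3)
for lo in(30,60,100):
  q=p[p[:,2]>lo];H,xe,ye=np.histogram2d(q[:,0],q[:,1],bins=[np.arange(300,760,50),np.arange(-450,501,50)])
  print(lo);print(H.astype(int)[::-1,::-1])
```

```text
top pad [587.3 255.1   8. ] [98.7, 100.0, 98.7, 99.6] yaw [8.1, -82.7, -172.1, 97.2]
scene pad [591.2 255.4   8. ] [99.4, 98.5, 98.8, 99.1] yaw [-172.4, 96.9, 7.9, -82.7]
top handle [600.46264928 243.61917811 113.        ]  foot [600.3092648  242.76366998  15.        ]
scene handle [605.90105652 244.44270678 113.        ] foot [606.16454836 244.69891639  15.        ]
purple top [703.48595106 292.84576715 105.        ]
purple top [701.17717154 215.13541722 105.        ]
purple scene [703.96731381 215.39793461 105.        ]
purple scene [708.15119485 293.36257024 105.        ]
round top [ 482.04181875 -308.4170371    20.        ]
top 600 330 1.25
top 480 -250 0.41
top 520 100 nan
top 600 -200 0.74
top 300 -300 0.17
scene 600 330 -0.68
scene 480 -250 -1.19
scene 520 100 -0.96
scene 600 -200 -0.17
scene 300 -300 -1.14
30
[[  0   0   0   8  65  44   8 219  57   0   0   0   0   0   2  23   1   0
    0]
 [  0   0   0   4  70  83   3   0   0   0   0   0   0   0   0   0   1   1
    0]
 [  0   0   0   0  10  51   0   0 105  50   0   0   0   0   0   0   0   5
    1]
 [  0   0   0   0   7  67   
[... 1225 characters left out ...]
  60  11   0   0   0   0   0   0   0   0   0
    0]
 [  0   0   0   3  24  40   0   0   0   0   0   0   0   0   0   0   0   0
    0]
 [  0   0   0   0  10  42   0   0   0   0   0   0   0   0   0   0   0   0
    0]
 [  0   0   0   0   7  38   0   0   0   0   0   0   0   0   0   0   0   0
    0]
 [  0   0   0   0   0   0   0   0   0   0   0   0   0   0   0   0   0   0
    0]
 [  0   0   0   0   0   0   0   0   0   0   0   0   0   0   0   0   0   0
    0]
 [  0   0   0   0   0   0   0   0   0   0   0   0   0   0   0   0   0   0
    0]
 [  0   0   0   0   0   0   0   0   0   0   0   0   0   0   0   0   0   0
    0]
 [129  52   0   0   0   0   0   0   0   0   0   0   0   0   0   0   0   0
    6]]
```

```bash
cat >> h.py <<'E'
def toolR(o): return R.from_euler("xyz",o["tcp_rot"]).as_matrix()
def go(o,target,yaw=None):
    "shift (cm) in tool axes to a world TCP target; turn (rad, tool axes) to point straight down with jaw z along yaw"
    M=toolR(o);d=M.T@(np.asarray(target)-o["tool_pos"])/10
    x=np.array([0,0,-1.]);z=M[:,2]*[1,1,0] if yaw is None else np.array([np.cos(yaw),np.sin(yaw),0]);z/=np.linalg.norm(z)
    G=np.stack([x,np.cross(z,x),z],1);w=R.from_matrix(M.T@G).as_rotvec()
    return d.round(3),w.round(4)
E
python3 - <<'E'
from h import *;from plant import *
o=get_obs();M=toolR(o);print(M.round(4).tolist());print(np.degrees(np.arctan2(M[1,2],M[0,2])))
print(go(o,[603,244,200]))
E
```

```text
[[-0.0008, -0.8926, 0.4509], [-0.0011, 0.4509, 0.8926], [-1.0, 0.0002, -0.0013]]
63.199700000284594
(array([  2.61 , -42.828,  -3.494]), array([-0.    , -0.0013, -0.0002]))
```

```bash
python3 -m creep '[{"ty":-2,"tz":-0.2,"gripper":-1},{"ty":-5,"tz":-0.4,"gripper":-1},{"ty":-9,"tz":-0.7,"gripper":-1},{"ty":-13,"tz":-1,"gripper":-1},{"ty":-17,"tz":-1.4,"gripper":-1},{"ty":-21,"tz":-1.7,"gripper":-1},{"ty":-25,"tz":-2,"gripper":-1},{"ty":-29,"tz":-2.4,"gripper":-1}]'
python3 - <<'E'
from h import *;from plant import *
o=get_obs();print(go(o,[603,244,170]))
E
```

```text
(array([  5.61 , -42.828,  -3.49 ]), array([-0.    , -0.0013, -0.0002]))validation failed for argument at $[0]...
```

```bash
python3 -m creep '[{"tx":0,"ty":-2,"tz":-0.2,"wx":0,"wy":0,"wz":0,"gripper":-1},{"tx":0,"ty":-5,"tz":-0.4,"wx":0,"wy":0,"wz":0,"gripper":-1},{"tx":0,"ty":-9,"tz":-0.7,"wx":0,"wy":0,"wz":0,"gripper":-1},{"tx":0,"ty":-13,"tz":-1,"wx":0,"wy":0,"wz":0,"gripper":-1},{"tx":0,"ty":-17,"tz":-1.4,"wx":0,"wy":0,"wz":0,"gripper":-1},{"tx":0,"ty":-21,"tz":-1.7,"wx":0,"wy":0,"wz":0,"gripper":-1},{"tx":0,"ty":-25,"tz":-2,"wx":0,"wy":0,"wz":0,"gripper":-1},{"tx":0,"ty":-29,"tz":-2.4,"wx":0,"wy":0,"wz":0,"gripper":-1}]'
python3 - <<'E'
from h import *;from plant import *
o=get_obs();print(go(o,[603,244,170]))
E
```

```text
time: 0.77
tool_pos: [486.1, 315.1, 226.4]
tcp_rot: [2.197, 1.57, -2.983]
contact_force: [0.6, 1.8, -0.1]
grip_width: 91.9
(array([  5.632, -13.644,  -1.069]), array([-0.    , -0.0004, -0.0005]))
```

```bash
python3 -m creep '[{"tx":0.5,"ty":-3.5,"tz":-0.3,"wx":0,"wy":0,"wz":0,"gripper":-1},{"tx":1.5,"ty":-7,"tz":-0.6,"wx":0,"wy":0,"wz":0,"gripper":-1},{"tx":3,"ty":-10,"tz":-0.8,"wx":0,"wy":0,"wz":0,"gripper":-1},{"tx":4.5,"ty":-12.5,"tz":-1,"wx":0,"wy":0,"wz":0,"gripper":-1},{"tx":5.6,"ty":-13.6,"tz":-1.1,"wx":0,"wy":0,"wz":0,"gripper":-1},{"tx":5.6,"ty":-13.6,"tz":-1.1,"wx":0,"wy":0,"wz":0,"gripper":-1},{"tx":5.6,"ty":-13.6,"tz":-1.1,"wx":0,"wy":0,"wz":0,"gripper":-1}]'
python3 - <<'E'
from h import *;from plant import *
o=get_obs();print(go(o,[603,244,170]))
for n in("scene","top"):
    c=capture(n);np.savez(f"{n}1.npz",**c)
    u,v=proj(c,o["tool_pos"]);M=toolR(o);print(n,"TCP px",u,v,"ends",[proj(c,np.array(o["tool_pos"])+s*46*M[:,2]) for s in(1,-1)])
    x,y=int(u)-50,int(v)-45
    cv2.imwrite(f"pics/{n}1.png",cv2.resize(cv2.cvtColor(c["frame"],cv2.COLOR_RGB2BGR)[y:y+90,x:x+100],None,fx=6,fy=6,interpolation=cv2.INTER_CUBIC));print(x,y)
E
```

```text
time: 1.35
tool_pos: [600.2, 245.5, 169.8]
tcp_rot: [2.089, 1.568, -3.092]
contact_force: [0.5, 0.6, -0.1]
grip_width: 92.0
(array([-0.02 , -0.315, -0.006]), array([-0.    , -0.0013, -0.0023]))
scene TCP px 343.3487023993305 262.8868901604253 ends [(np.float64(356.418759145998), np.float64(278.34501901922715)), (np.float64(330.77017308674033), np.float64(248.01009729433395))]
293 217
top TCP px 202.04235543529785 183.6205329519053 ends [(np.float64(186.43012569918966), np.float64(176.2958100757695)), (np.float64(217.68297798368357), np.float64(190.9585767620218))]
152 138
```

View pics/scene1.png

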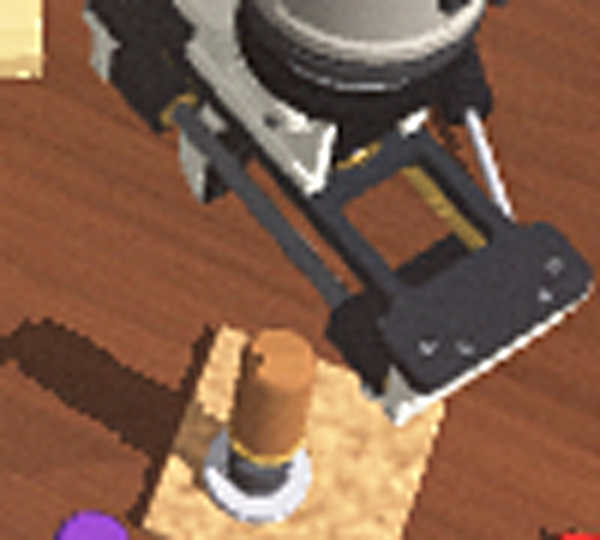

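View pics/top1.png

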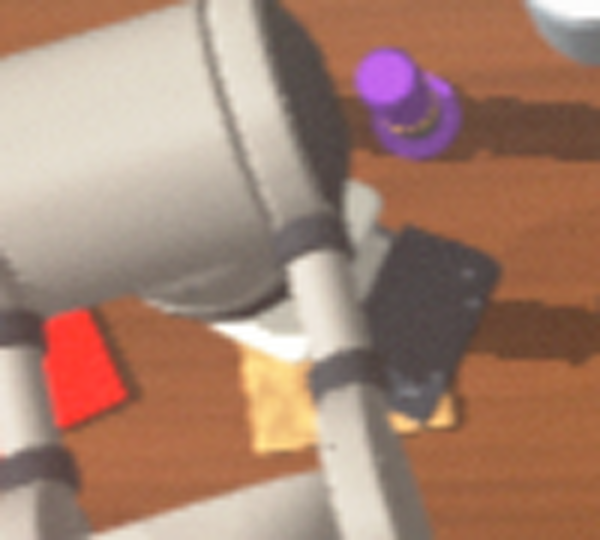

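The crop shows the fingers straddling above the punch. The tip at scene crop (395,410) lies near its predicted spot, and the punch top is at (283,350). The robot and camera frames agree to a few mm, so I'm going down.

```bash
python3 -m creep '[{"tx":0.5,"ty":-0.3,"tz":0,"wx":0,"wy":0,"wz":0,"gripper":-1},{"tx":2,"ty":-0.3,"tz":0,"wx":0,"wy":0,"wz":0,"gripper":-1},{"tx":4,"ty":-0.3,"tz":0,"wx":0,"wy":0,"wz":0,"gripper":-1},{"tx":6,"ty":-0.3,"tz":0,"wx":0,"wy":0,"wz":0,"gripper":-1},{"tx":8,"ty":-0.3,"tz":0,"wx":0,"wy":0,"wz":0,"gripper":-1},{"tx":9.7,"ty":-0.3,"tz":0,"wx":0,"wy":0,"wz":0,"gripper":-1},{"tx":10.8,"ty":-0.3,"tz":0,"wx":0,"wy":0,"wz":0,"gripper":-1},{"tx":10.8,"ty":-0.3,"tz":0,"wx":0,"wy":0,"wz":0,"gripper":-1}]'
python3 - <<'E'
from h import *;from plant import *
o=get_obs();print(o["tool_pos"],go(o,[603.3,243.8,61.5]))
M=toolR(o)
for n in("scene",):
    c=capture(n);np.savez(f"{n}2.npz",**c)
    u,v=proj(c,o["tool_pos"]);x,y=int(u)-50,int(v)-45
    cv2.imwrite(f"pics/{n}2.png",cv2.resize(cv2.cvtColor(c["frame"],cv2.COLOR_RGB2BGR)[y:y+90,x:x+100],None,fx=7,fy=6.6,interpolation=cv2.INTER_CUBIC));print(x,y)
E
```

```text
time: 2.12
tool_pos: [602.2, 244.3, 60.8]
tcp_rot: [2.277, 1.567, -2.902]
contact_force: [-0.9, 0.5, -0.9]
grip_width: 91.7
[602.15191728 244.32416123  60.76806522] (array([-0.074, -0.126,  0.005]), array([-0.    , -0.0023, -0.0027]))
288 240
```

View pics/scene2.png

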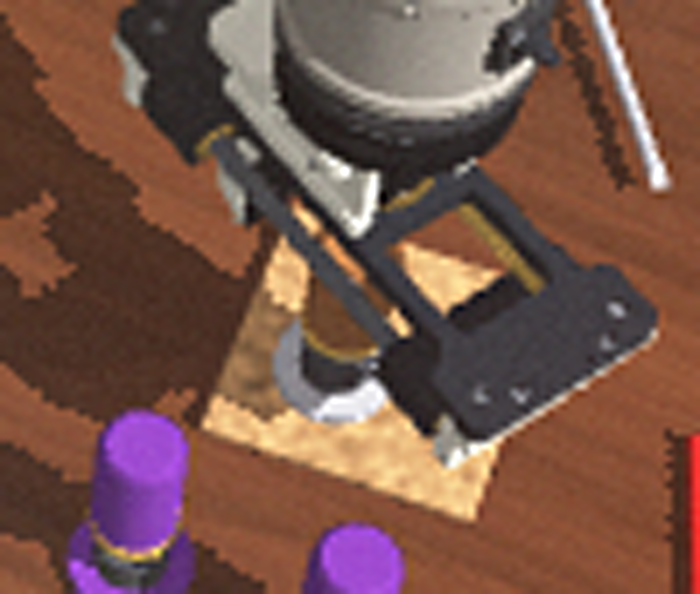

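The punch stands between the open fingers, with its foot ring at crop (330,375). I'll close after a small correction.

```bash
python3 -m creep '[{"tx":-0.07,"ty":-0.12,"tz":0,"wx":0,"wy":-0.002,"wz":-0.003,"gripper":-1},{"tx":-0.07,"ty":-0.12,"tz":0,"wx":0,"wy":-0.002,"wz":-0.003,"gripper":0},{"tx":-0.07,"ty":-0.12,"tz":0,"wx":0,"wy":-0.002,"wz":-0.003,"gripper":1},{"tx":-0.07,"ty":-0.12,"tz":0,"wx":0,"wy":-0.002,"wz":-0.003,"gripper":1},{"tx":-0.07,"ty":-0.12,"tz":0,"wx":0,"wy":-0.002,"wz":-0.003,"gripper":1},{"tx":-0.07,"ty":-0.12,"tz":0,"wx":0,"wy":-0.002,"wz":-0.003,"gripper":1},{"tx":-0.07,"ty":-0.12,"tz":0,"wx":0,"wy":-0.002,"wz":-0.003,"gripper":1},{"tx":-0.07,"ty":-0.12,"tz":0,"wx":0,"wy":-0.002,"wz":-0.003,"gripper":1}]';python3 - <<'E'
from h import *;from plant import *
o=get_obs();print(o["tool_pos"],o["grip_width"],go(o,[603.3,243.8,61.5]))
E
```

```text
time: 2.83
tool_pos: [604.9, 243.4, 63.5]
tcp_rot: [-0.963, 1.567, 0.14]
contact_force: [0.1, 0.1, 0.8]
grip_width: 49.9
[604.93531445 243.3836687   63.47095719] 49.90359327102363 (array([ 0.197,  0.165, -0.037]), array([-0.    ,  0.0021,  0.003 ]))
```

```bash
python3 -m creep '[{"tx":0,"ty":0.1,"tz":0,"wx":0,"wy":0.001,"wz":0.002,"gripper":1},{"tx":0,"ty":0.1,"tz":0,"wx":0,"wy":0.001,"wz":0.002,"gripper":1},{"tx":0,"ty":0.1,"tz":0,"wx":0,"wy":0.001,"wz":0.002,"gripper":1},{"tx":0,"ty":0.1,"tz":0,"wx":0,"wy":0.001,"wz":0.002,"gripper":1},{"tx":0,"ty":0.1,"tz":0,"wx":0,"wy":0.001,"wz":0.002,"gripper":1},{"tx":0,"ty":0.1,"tz":0,"wx":0,"wy":0.001,"wz":0.002,"gripper":1}]';python3 - <<'E'
from h import *;from plant import *
o=get_obs();print(o["tool_pos"],o["grip_width"],o["contact_force"],o["moment"],go(o,[603.3,243.8,61.5]))
E
```

```text
time: 3.33
tool_pos: [603.9, 243.8, 63.3]
tcp_rot: [-0.738, 1.57, 0.365]
contact_force: [0.1, 0.3, -0.4]
grip_width: 29.4
[603.9285149  243.81398031  63.30609851] 29.437393688261988 [ 0.05557936  0.29497344 -0.39485097] [-0.05778592  0.03152005 -0.03908492] (array([ 0.181,  0.056, -0.03 ]), array([-0.    ,  0.0009,  0.0008]))
```

Gripped at 29.4 mm. Lifting straight up.

```bash
python3 -m creep '[{"tx":0,"ty":0,"tz":0,"wx":0,"wy":0,"wz":0,"gripper":1},{"tx":-0.5,"ty":0,"tz":0,"wx":0,"wy":0,"wz":0,"gripper":1},{"tx":-2,"ty":0,"tz":0,"wx":0,"wy":0,"wz":0,"gripper":1},{"tx":-4,"ty":0,"tz":0,"wx":0,"wy":0,"wz":0,"gripper":1},{"tx":-6.5,"ty":0,"tz":0,"wx":0,"wy":0,"wz":0,"gripper":1},{"tx":-9,"ty":0,"tz":0,"wx":0,"wy":0,"wz":0,"gripper":1},{"tx":-11,"ty":0,"tz":0,"wx":0,"wy":0,"wz":0,"gripper":1},{"tx":-12,"ty":0,"tz":0,"wx":0,"wy":0,"wz":0,"gripper":1}]';python3 - <<'E'
from h import *;from plant import *
o=get_obs();print(o["tool_pos"],o["grip_width"],o["contact_force"],go(o,[484.3,-309.4,190]))
c=capture("scene");cv2.imwrite("pics/s3.png",cv2.resize(cv2.cvtColor(c["frame"],cv2.COLOR_RGB2BGR)[200:320,270:400],None,fx=5,fy=5))
E
```

```text
time: 4.0
tool_pos: [604.9, 244.1, 186.9]
tcp_rot: [-0.804, 1.565, 0.299]
contact_force: [0.9, 0.5, -1.6]
grip_width: 29.7
[604.88149593 244.13615586 186.88002021] 29.65772304295597 [ 0.94084442  0.49718972 -1.58872821] (array([ -0.482, -14.197, -54.843]), array([-0.    ,  0.0042,  0.0044]))
```

View pics/s3.png

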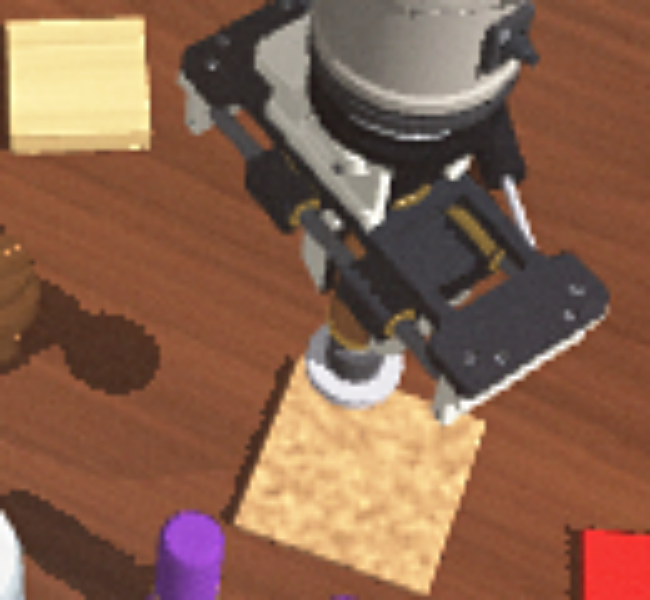

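Held upright, with the foot at crop (355,365). Next, the carry to the round blank.

```bash
python3 -m creep '[{"tx":0,"ty":-0.25,"tz":-1,"wx":0,"wy":0,"wz":0,"gripper":1},{"tx":0,"ty":-0.75,"tz":-3,"wx":0,"wy":0,"wz":0,"gripper":1},{"tx":0,"ty":-1.5,"tz":-6,"wx":0,"wy":0,"wz":0,"gripper":1},{"tx":0,"ty":-2.3,"tz":-9,"wx":0,"wy":0,"wz":0,"gripper":1},{"tx":0,"ty":-3.1,"tz":-12,"wx":0,"wy":0,"wz":0,"gripper":1},{"tx":0,"ty":-3.9,"tz":-15,"wx":0,"wy":0,"wz":0,"gripper":1},{"tx":0,"ty":-4.7,"tz":-18,"wx":0,"wy":0,"wz":0,"gripper":1},{"tx":0,"ty":-5.4,"tz":-21,"wx":0,"wy":0,"wz":0,"gripper":1}]'; python3 -m creep '[{"tx":0,"ty":-0.8,"tz":-3,"wx":0,"wy":0,"wz":0,"gripper":1},{"tx":0,"ty":-1.6,"tz":-6,"wx":0,"wy":0,"wz":0,"gripper":1},{"tx":0,"ty":-2.3,"tz":-9,"wx":0,"wy":0,"wz":0,"gripper":1},{"tx":0,"ty":-3.1,"tz":-12,"wx":0,"wy":0,"wz":0,"gripper":1},{"tx":0,"ty":-3.9,"tz":-15,"wx":0,"wy":0,"wz":0,"gripper":1},{"tx":0,"ty":-4.7,"tz":-18,"wx":0,"wy":0,"wz":0,"gripper":1},{"tx":0,"ty":-5.4,"tz":-21,"wx":0,"wy":0,"wz":0,"gripper":1},{"tx":0,"ty":-6.2,"tz":-24,"wx":0,"wy":0,"wz":0,"gripper":1}]'
python3 - <<'E'
from h import *;from plant import *
o=get_obs();print(o["tool_pos"],o["grip_width"],o["contact_force"],go(o,[484.3,-309.5,185]))
E
```

```text
time: 4.72
tool_pos: [555.4, 30.1, 181.2]
tcp_rot: [1.826, 1.568, 2.929]
contact_force: [2.3, -0.1, -1.9]
grip_width: 29.7
time: 5.38
tool_pos: [502.3, -211.3, 181.0]
tcp_rot: [1.184, 1.568, 2.287]
contact_force: [0.8, 0.6, -1.9]
grip_width: 29.5
[ 502.26917888 -211.33508804  181.04262243] 29.45580674099686 [ 0.8379911   0.64386391 -1.89427852] (array([-0.416, -2.824, -9.571]), array([ 0.    ,  0.0012, -0.003 ]))
```

```bash
python3 -m creep '[{"tx":0,"ty":-0.8,"tz":-2.8,"wx":0,"wy":0,"wz":0,"gripper":1},{"tx":0,"ty":-1.5,"tz":-5.2,"wx":0,"wy":0,"wz":0,"gripper":1},{"tx":0,"ty":-2.1,"tz":-7.2,"wx":0,"wy":0.001,"wz":-0.001,"gripper":1},{"tx":0.3,"ty":-2.6,"tz":-8.8,"wx":0,"wy":0.001,"wz":-0.003,"gripper":1},{"tx":1.5,"ty":-2.8,"tz":-9.6,"wx":0,"wy":0.001,"wz":-0.003,"gripper":1},{"tx":3.5,"ty":-2.8,"tz":-9.6,"wx":0,"wy":0.001,"wz":-0.003,"gripper":1},{"tx":5,"ty":-2.8,"tz":-9.6,"wx":0,"wy":0.001,"wz":-0.003,"gripper":1},{"tx":5.5,"ty":-2.8,"tz":-9.6,"wx":0,"wy":0.001,"wz":-0.003,"gripper":1}]'; python3 -m creep '[{"tx":2,"ty":0,"tz":0,"wx":0,"wy":0,"wz":0,"gripper":1},{"tx":3,"ty":0,"tz":0,"wx":0,"wy":0,"wz":0,"gripper":1},{"tx":3,"ty":0,"tz":0,"wx":0,"wy":0,"wz":0,"gripper":1},{"tx":3,"ty":0,"tz":0,"wx":0,"wy":0,"wz":0,"gripper":1}]'
python3 - <<'E'
from h import *;from plant import *
o=get_obs();print(o["tool_pos"],o["grip_width"],o["contact_force"],go(o,[484.3,-309.5,85]))
for n in("scene","top"):
    c=capture(n);np.savez(f"{n}4.npz",**c)
    u,v=proj(c,[484,-309,20]);x,y=int(u)-50,int(v)-45;print(x,y)
    cv2.imwrite(f"pics/{n}4.png",cv2.resize(cv2.cvtColor(c["frame"],cv2.COLOR_RGB2BGR)[y:y+75,x:x+100],None,fx=8,fy=8,interpolation=cv2.INTER_CUBIC))
    print(n,"TCP axis at foot",proj(c,np.array(o["tool_pos"])-[0,0,55.3]))
E
```

```text
time: 6.05
tool_pos: [483.8, -306.7, 123.4]
tcp_rot: [1.078, 1.566, 2.18]
contact_force: [-0.9, 1.4, -3.3]
grip_width: 29.8
time: 6.38
tool_pos: [486.0, -307.9, 97.4]
tcp_rot: [-1.317, 1.569, -0.214]
contact_force: [0.3, -0.8, -1.7]
grip_width: 29.7
[ 486.03215643 -307.91871354   97.40338496] 29.72409226218913 [ 0.29566743 -0.83488332 -1.67489413] (array([ 1.24 ,  0.086, -0.22 ]), array([-0.    ,  0.0006,  0.0022]))
130 129
scene TCP axis at foot (np.float64(178.61216566036893), np.float64(170.43454363348297))
348 178
top TCP axis at foot (np.float64(400.12444213019194), np.float64(222.31957593844598))
```

View pics/scene4.png

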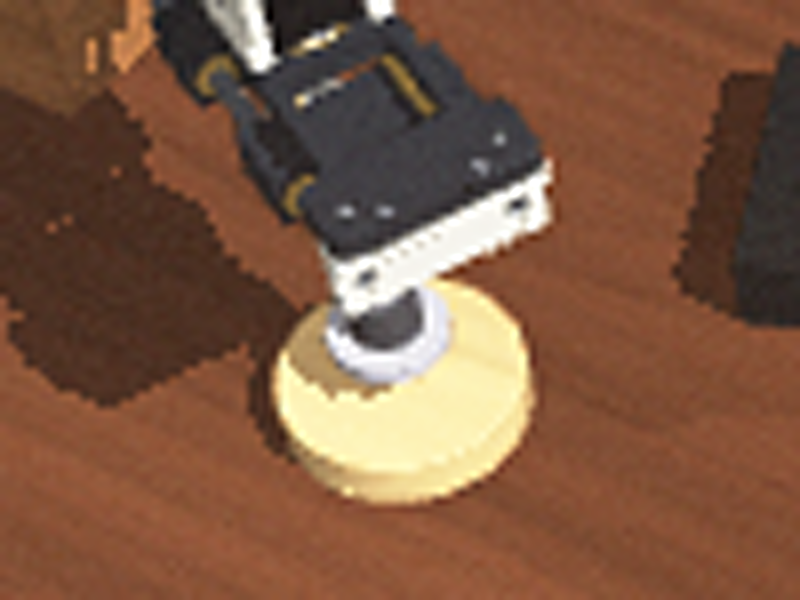

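View pics/top4.png

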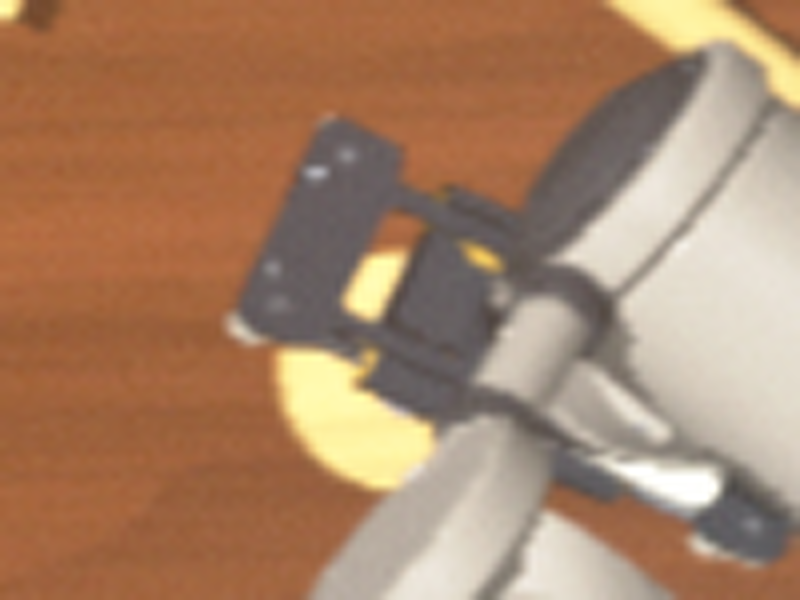

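In the scene crop the foot ring spans x 325–452 with its lower edge at y≈385, so its underside centre is about (389,337). The blank's top face spans x 272–532 and y≈278–475, centre about (402,377). Computing both.

Run:
```python
from h import *
from plant import *
c=load("scene4.npz");b=load("scene0.npz")
P=lambda x,y,h:at(c,130+(x+.5)/8-.5,129+(y+.5)/8-.5,h)
print("foot",P(389,337,42.1),"blank px",P(402,377,20))
# precise blank: colour mask in the initial frames, top-face fit
for n,hl in(("scene0.npz",(160,202,160,196)),("top0.npz",(375,422,203,246))):
    d=load(n);x0,x1,y0,y1=hl;q=d["frame"][y0:y1,x0:x1].astype(np.uint8)
    hsv=cv2.cvtColor(q,cv2.COLOR_RGB2HSV);m=((hsv[...,0]>18)&(hsv[...,2]>(225 if n[0]=="s" else 170))).astype(np.uint8)
    ct=max(cv2.findContours(m,cv2.RETR_EXTERNAL,cv2.CHAIN_APPROX_NONE)[0],key=cv2.contourArea)
    (u,v),ax,an=cv2.fitEllipse(ct);w=np.array([at(d,x0+t[0][0],y0+t[0][1],20)[:2] for t in ct],np.float32)
    print(n,u+x0,v+y0,ax,"ctr",at(d,u+x0,v+y0,20),cv2.fitEllipse(w))
    cv2.imwrite("pics/m_"+n[:3]+".png",cv2.resize(np.hstack([q[...,::-1],np.repeat(m[...,None]*255,3,2)]),None,fx=6,fy=6))
```

```text
foot [ 487.36838591 -308.41957809   42.1       ] blank px [ 487.05360057 -307.584371     20.        ]
scene0.npz 180.40521621704102 176.7190399169922 (26.24134063720703, 30.507770538330078) ctr [ 489.31659541 -303.88787597   20.        ] ((488.5777282714844, -304.41839599609375), (84.12349700927734, 99.216552734375), 147.46185302734375)
top0.npz 398.2472839355469 224.01729774475098 (28.947690963745117, 30.433446884155273) ctr [ 481.8218323  -307.84400635   20.        ] ((481.8865966796875, -307.8423156738281), (85.84754180908203, 90.15850067138672), 1.9127566814422607)
```

View pics/m_sce.png

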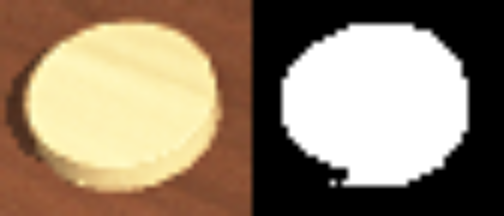

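Run:
```python
from h import *
from scipy.optimize import minimize
th=np.linspace(0,2*np.pi,73)
def model(d,x,y,S,x0,y0,w,h):
    pts=np.array([proj(d,[x+45*np.cos(t),y+45*np.sin(t),z]) for z in(0,20) for t in th])
    hull=cv2.convexHull((((pts-[x0,y0]+.5)*S)).astype(np.float32)).round().astype(np.int32)
    m=np.zeros((h*S,w*S),np.uint8);cv2.fillPoly(m,[hull],255);return m>0
for n,hl in(("scene0.npz",(155,207,155,201)),("top0.npz",(372,425,200,249))):
    d=load(n);x0,x1,y0,y1=hl;S=6
    q=cv2.resize(d["frame"][y0:y1,x0:x1],None,fx=S,fy=S,interpolation=cv2.INTER_CUBIC)
    m=(q[...,1].astype(int)>120)
    f=lambda p:(model(d,p[0],p[1],S,x0,y0,x1-x0,y1-y0)^m).mean()
    best=min((f((x,y)),x,y) for x in np.arange(477,492,1.) for y in np.arange(-314,-300,1.));r=minimize(f,best[1:],method="Nelder-Mead",options=dict(initial_simplex=[[best[1],best[2]],[best[1]+1,best[2]],[best[1],best[2]+1]]))
    print(n,r.x,r.fun,m.mean())
```

```text
scene0.npz [ 484.36226273 -310.58272934] 0.007559921962095875 0.3073671497584541
top0.npz [ 482.69335938 -309.62402344] 0.015402387370042356 0.312882385658666
```

Silhouette fits put the blank at (484.4,-310.6) from scene and (482.7,-309.6) from top, so I'll use about (483.5,-310.1). The TCP needs to move about 2.5 mm. I'll correct that and descend to just above contact.

```bash
python3 -m creep '[{"tx":0.3,"ty":0.06,"tz":-0.27,"wx":0,"wy":0,"wz":0.001,"gripper":1},{"tx":0.8,"ty":0.06,"tz":-0.27,"wx":0,"wy":0,"wz":0.001,"gripper":1},{"tx":1.2,"ty":0.06,"tz":-0.27,"wx":0,"wy":0,"wz":0.001,"gripper":1},{"tx":1.4,"ty":0.06,"tz":-0.27,"wx":0,"wy":0,"wz":0.001,"gripper":1},{"tx":1.4,"ty":0.06,"tz":-0.27,"wx":0,"wy":0,"wz":0.001,"gripper":1},{"tx":1.4,"ty":0.06,"tz":-0.27,"wx":0,"wy":0,"wz":0.001,"gripper":1}]'
python3 - <<'E'
from h import *;from plant import *
for i in range(2):
    o=get_obs();print(o["tool_pos"].round(2),o["contact_force"],go(o,[484.2,-310,75]));c=capture("scene")
np.savez("scene5.npz",**c)
cv2.imwrite("pics/scene5.png",cv2.resize(cv2.cvtColor(c["frame"],cv2.COLOR_RGB2BGR)[150:210,140:220],None,fx=10,fy=10,interpolation=cv2.INTER_CUBIC))
E
```

```text
time: 6.98
tool_pos: [484.6, -310.6, 83.8]
tcp_rot: [-1.502, 1.568, -0.399]
contact_force: [-0.0, 0.7, -1.5]
grip_width: 29.3
[ 484.62 -310.61   83.82] [-0.03385752  0.66007977 -1.51205562] (array([0.882, 0.067, 0.035]), array([-0.    ,  0.0002,  0.0027]))
[ 484.73 -310.65   83.97] [-0.50466424  0.65770969 -1.37150446] (array([0.897, 0.079, 0.034]), array([-0.    ,  0.0001,  0.003 ]))
```

View pics/scene5.png

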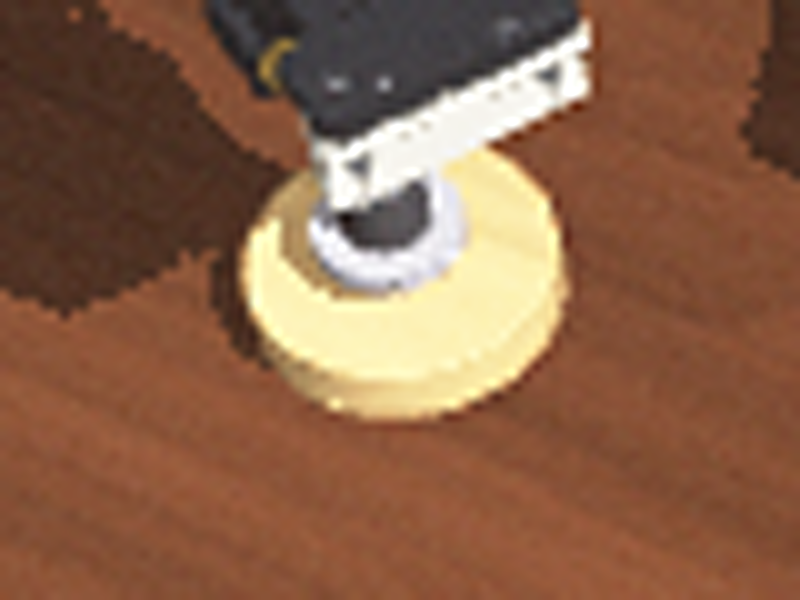

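Run:
```python
from h import *
d=load("scene5.npz");S=10
im=cv2.resize(cv2.cvtColor(d["frame"],cv2.COLOR_RGB2BGR)[150:210,140:220],None,fx=S,fy=S,interpolation=cv2.INTER_CUBIC)
th=np.linspace(0,2*np.pi,73)
def circ(x,y,z,r,col):
    p=np.array([proj(d,[x+r*np.cos(t),y+r*np.sin(t),z]) for t in th]);p=((p-[140,150]+.5)*S).round().astype(np.int32)
    cv2.polylines(im,[p],True,col,1);print(col,p.min(0),p.max(0))
circ(484.4,-310.6,20,45,(0,0,255));circ(484.4,-310.6,0,45,(0,0,255))
circ(484.7,-310.6,28.6,22,(255,0,0))
cv2.imwrite("pics/ov5.png",im)
```

```text
(0, 0, 255) [241 131] [558 376]
(0, 0, 255) [255 176] [568 419]
(255, 0, 0) [316 174] [472 294]
```

View pics/ov5.png

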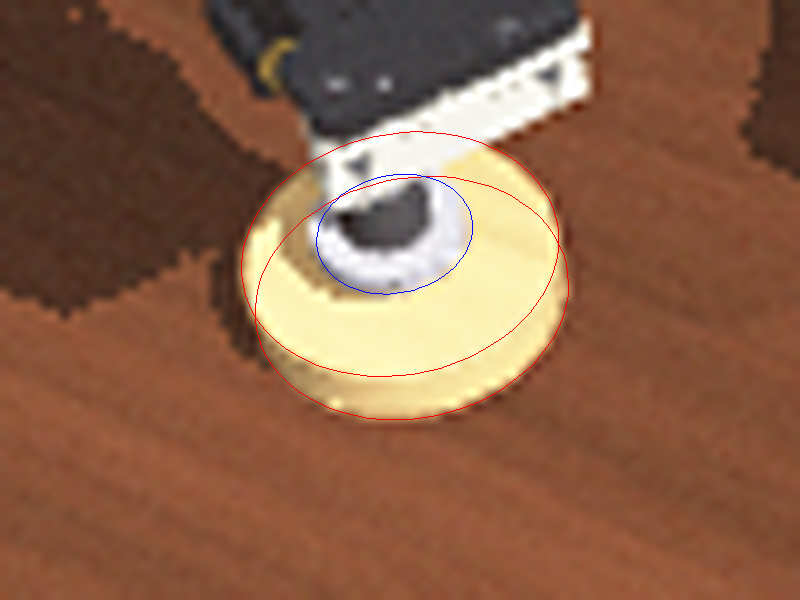

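The overlay fits. The predicted foot circle lies on the ring at crop (316–472, 174–294) and the blank's outline matches, so they are concentric. Pressing slowly now.

```bash
python3 -m creep '[{"tx":0.2,"ty":0.03,"tz":0.03,"wx":0,"wy":0,"wz":0.002,"gripper":1},{"tx":0.4,"ty":0.03,"tz":0.03,"wx":0,"wy":0,"wz":0.002,"gripper":1},{"tx":0.55,"ty":0.03,"tz":0.03,"wx":0,"wy":0,"wz":0.002,"gripper":1},{"tx":0.7,"ty":0.03,"tz":0.03,"wx":0,"wy":0,"wz":0.002,"gripper":1},{"tx":0.8,"ty":0.03,"tz":0.03,"wx":0,"wy":0,"wz":0.002,"gripper":1},{"tx":0.8,"ty":0.03,"tz":0.03,"wx":0,"wy":0,"wz":0.002,"gripper":1}]'
python3 - <<'E'
from h import *;from plant import *
o=get_obs();print(o["tool_pos"].round(2),o["contact_force"],o["moment"],go(o,[484.2,-310,68]))
E
```

```text
time: 7.58
tool_pos: [484.4, -310.2, 75.7]
tcp_rot: [-1.109, 1.57, -0.006]
contact_force: [-0.2, 0.2, -3.7]
grip_width: 29.7
[ 484.43 -310.17   75.66] [-0.16729408  0.15495698 -3.71556707] [-0.03597598 -0.00390441 -0.02754507] (array([0.766, 0.028, 0.005]), array([-0.    ,  0.0002,  0.0005]))
```

```bash
python3 -m creep '[{"tx":0.1,"ty":0,"tz":0,"wx":0,"wy":0,"wz":0,"gripper":1},{"tx":0.2,"ty":0,"tz":0,"wx":0,"wy":0,"wz":0,"gripper":1},{"tx":0.3,"ty":0,"tz":0,"wx":0,"wy":0,"wz":0,"gripper":1},{"tx":0.4,"ty":0,"tz":0,"wx":0,"wy":0,"wz":0,"gripper":1},{"tx":0.4,"ty":0,"tz":0,"wx":0,"wy":0,"wz":0,"gripper":1}]'
python3 - <<'E'
from h import *;from plant import *
o=get_obs();print(o["tool_pos"].round(2),o["contact_force"],o["moment"],go(o,[484.2,-310,68]))
E
```

```text
time: 8.0
tool_pos: [484.7, -310.4, 72.4]
tcp_rot: [-1.615, 1.569, -0.512]
contact_force: [-1.2, 0.7, 5.0]
grip_width: 29.6
[ 484.68 -310.41   72.35] [-1.1967508   0.74077996  5.03118064] [0.24891409 0.28923671 0.02260468] (array([0.435, 0.062, 0.015]), array([ 0.    , -0.0001,  0.0016]))
```

```bash
python3 -m creep '[{"tx":0.1,"ty":0,"tz":0,"wx":0,"wy":0,"wz":0,"gripper":1},{"tx":0.2,"ty":0,"tz":0,"wx":0,"wy":0,"wz":0,"gripper":1},{"tx":0.3,"ty":0,"tz":0,"wx":0,"wy":0,"wz":0,"gripper":1},{"tx":0.4,"ty":0,"tz":0,"wx":0,"wy":0,"wz":0,"gripper":1},{"tx":0.45,"ty":0,"tz":0,"wx":0,"wy":0,"wz":0,"gripper":1}]'
python3 - <<'E'
from h import *;from plant import *
o=get_obs();print(o["tool_pos"].round(2),o["contact_force"],o["moment"],go(o,[484.2,-310,68]))
E
```

```text
time: 8.42
tool_pos: [484.7, -310.4, 68.2]
tcp_rot: [-1.653, 1.569, -0.55]
contact_force: [-3.2, 0.8, 8.9]
grip_width: 29.5
[ 484.74 -310.43   68.18] [-3.22690632  0.84333691  8.88052076] [0.38993522 0.40482174 0.04375461] (array([0.018, 0.068, 0.014]), array([ 0.    , -0.0002,  0.0018]))
```

```bash
python3 -m creep '[{"tx":0.05,"ty":0,"tz":0,"wx":0,"wy":0,"wz":0,"gripper":1},{"tx":0.1,"ty":0,"tz":0,"wx":0,"wy":0,"wz":0,"gripper":1}]'
python3 - <<'E'
from h import *;from plant import *
o=get_obs();print(o["tool_pos"].round(2),o["contact_force"],o["moment"],go(o,[484.2,-310,68]))
E
```

```text
time: 8.58
tool_pos: [484.7, -310.5, 67.3]
tcp_rot: [-1.68, 1.569, -0.577]
contact_force: [-3.5, 1.6, 9.5]
grip_width: 29.7
[ 484.74 -310.47   67.34] [-3.50392811  1.59552432  9.51426525] [0.46148488 0.50543799 0.0158283 ] (array([-0.066,  0.069,  0.018]), array([ 0.    , -0.0002,  0.0019]))
```

```bash
python3 -m creep '[{"tx":0.05,"ty":0.02,"tz":0,"wx":0,"wy":0,"wz":0,"gripper":1},{"tx":0.1,"ty":0.02,"tz":0,"wx":0,"wy":0,"wz":0,"gripper":1}]'
python3 - <<'E'
from h import *;from plant import *
o=get_obs();print(o["tool_pos"].round(2),o["contact_force"],o["moment"],go(o,[484.2,-310,68]))
E
```

```text
time: 8.75
tool_pos: [484.8, -310.5, 67.1]
tcp_rot: [-1.695, 1.568, -0.592]
contact_force: [-4.4, 2.5, 18.4]
grip_width: 29.7
[ 484.82 -310.53   67.13] [-4.38538189  2.48741256 18.38428216] [ 0.73378189  0.75898801 -0.0213492 ] (array([-0.087,  0.079,  0.019]), array([ 0.    , -0.0003,  0.0028]))
```

Hard stop reached: about 20 N at the foot and z has stopped moving. I'll hold for half a second, then lift straight up.

```bash
python3 -m creep '[{"tx":0,"ty":0,"tz":0,"wx":0,"wy":0,"wz":0,"gripper":1},{"tx":0,"ty":0,"tz":0,"wx":0,"wy":0,"wz":0,"gripper":1},{"tx":0,"ty":0,"tz":0,"wx":0,"wy":0,"wz":0,"gripper":1},{"tx":0,"ty":0,"tz":0,"wx":0,"wy":0,"wz":0,"gripper":1},{"tx":0,"ty":0,"tz":0,"wx":0,"wy":0,"wz":0,"gripper":1}]'; python3 -m creep '[{"tx":-0.1,"ty":0,"tz":0,"wx":0,"wy":0,"wz":0,"gripper":1},{"tx":-0.3,"ty":0,"tz":0,"wx":0,"wy":0,"wz":0,"gripper":1},{"tx":-0.5,"ty":0,"tz":0,"wx":0,"wy":0,"wz":0,"gripper":1},{"tx":-0.7,"ty":0,"tz":0,"wx":0,"wy":0,"wz":0,"gripper":1},{"tx":-0.95,"ty":0,"tz":0,"wx":0,"wy":0,"wz":0,"gripper":1},{"tx":-1.25,"ty":0,"tz":0,"wx":0,"wy":0,"wz":0,"gripper":1},{"tx":-1.7,"ty":0,"tz":0,"wx":0,"wy":0,"wz":0,"gripper":1},{"tx":-2.5,"ty":0,"tz":0,"wx":0,"wy":0,"wz":0,"gripper":1}]'
python3 - <<'E'
from h import *;from plant import *
o=get_obs();print(o["tool_pos"].round(2),o["contact_force"],o["moment"],go(o,[484.2,-310,185]))
c=capture("scene");np.savez("scene6.npz",**c)
cv2.imwrite("pics/scene6.png",cv2.resize(cv2.cvtColor(c["frame"],cv2.COLOR_RGB2BGR)[150:210,140:220],None,fx=10,fy=10,interpolation=cv2.INTER_CUBIC))
E
```

```text
time: 9.17
tool_pos: [484.8, -310.5, 67.2]
tcp_rot: [-1.703, 1.568, -0.6]
contact_force: [-3.8, 2.0, 13.4]
grip_width: 29.5
time: 9.83
tool_pos: [483.8, -309.7, 89.7]
tcp_rot: [1.142, 1.569, 2.245]
contact_force: [-0.0, 0.5, -2.0]
grip_width: 29.6
[ 483.77 -309.66   89.69] [-0.01458848  0.45802817 -2.01220008] [ 0.03593022 -0.00860961 -0.01635795] (array([-9.531e+00, -3.900e-02, -5.000e-03]), array([ 0.    ,  0.0007, -0.0015]))
```

View pics/scene6.png

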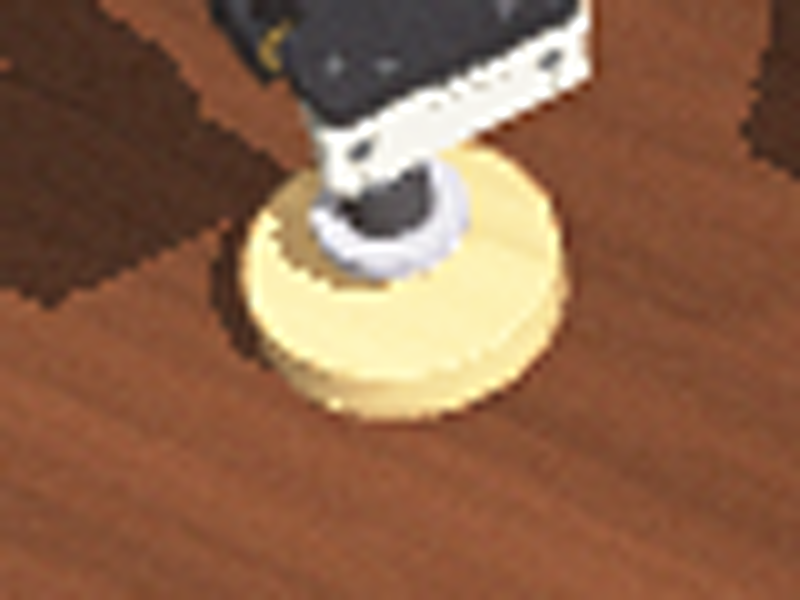

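The foot is off the blank, and the blank's outline is unchanged (crop 241–568, bottom 419). Next I'll raise the punch and carry it back.

```bash
python3 -m creep '[{"tx":-1,"ty":0,"tz":0,"wx":0,"wy":0,"wz":0,"gripper":1},{"tx":-2.5,"ty":0,"tz":0,"wx":0,"wy":0,"wz":0,"gripper":1},{"tx":-4.5,"ty":0,"tz":0,"wx":0,"wy":0,"wz":0,"gripper":1},{"tx":-6.5,"ty":0,"tz":0,"wx":0,"wy":0,"wz":0,"gripper":1},{"tx":-8.5,"ty":0.3,"tz":1,"wx":0,"wy":0,"wz":0,"gripper":1},{"tx":-9.5,"ty":0.9,"tz":3,"wx":0,"wy":0,"wz":0,"gripper":1},{"tx":-9.5,"ty":1.7,"tz":6,"wx":0,"wy":0,"wz":0,"gripper":1},{"tx":-9.5,"ty":2.6,"tz":9,"wx":0,"wy":0,"wz":0,"gripper":1}]'; python3 -m creep '[{"tx":0,"ty":0.9,"tz":3,"wx":0,"wy":0,"wz":0,"gripper":1},{"tx":0,"ty":1.7,"tz":6,"wx":0,"wy":0,"wz":0,"gripper":1},{"tx":0,"ty":2.6,"tz":9,"wx":0,"wy":0,"wz":0,"gripper":1},{"tx":0,"ty":3.5,"tz":12,"wx":0,"wy":0,"wz":0,"gripper":1},{"tx":0,"ty":4.4,"tz":15,"wx":0,"wy":0,"wz":0,"gripper":1},{"tx":0,"ty":5.2,"tz":18,"wx":0,"wy":0,"wz":0,"gripper":1},{"tx":0,"ty":6.1,"tz":21,"wx":0,"wy":0,"wz":0,"gripper":1},{"tx":0,"ty":7,"tz":24,"wx":0,"wy":0,"wz":0,"gripper":1}]'
python3 - <<'E'
from h import *;from plant import *
o=get_obs();print(o["tool_pos"].round(2),o["contact_force"],go(o,[590,255,185]))
E
```

```text
time: 10.55
tool_pos: [502.1, -217.9, 187.0]
tcp_rot: [-1.594, 1.567, -0.493]
contact_force: [0.2, -0.1, -2.8]
grip_width: 29.6
time: 11.22
tool_pos: [547.4, 29.2, 186.1]
tcp_rot: [-1.405, 1.569, -0.302]
contact_force: [0.3, -0.8, -2.5]
grip_width: 29.2
[547.44  29.24 186.08] [ 0.2785877  -0.75632319 -2.53730625] (array([ 0.104,  6.383, 22.069]), array([-0.    ,  0.0002,  0.0014]))
```

```bash
python3 -m creep '[{"tx":0,"ty":0.9,"tz":3,"wx":0,"wy":0,"wz":0,"gripper":1},{"tx":0,"ty":1.7,"tz":6,"wx":0,"wy":0,"wz":0,"gripper":1},{"tx":0,"ty":2.6,"tz":9,"wx":0,"wy":0,"wz":0,"gripper":1},{"tx":0,"ty":3.5,"tz":12,"wx":0,"wy":0,"wz":0,"gripper":1},{"tx":0,"ty":4.4,"tz":15,"wx":0,"wy":0,"wz":0,"gripper":1},{"tx":0,"ty":5.2,"tz":18,"wx":0,"wy":0,"wz":0,"gripper":1},{"tx":0,"ty":5.9,"tz":20.5,"wx":0,"wy":0,"wz":0,"gripper":1},{"tx":0,"ty":6.4,"tz":22,"wx":0,"wy":0,"wz":0,"gripper":1}]'; python3 -m creep '[{"tx":1,"ty":0,"tz":0,"wx":0,"wy":0,"wz":0,"gripper":1},{"tx":3,"ty":0,"tz":0,"wx":0,"wy":0,"wz":0,"gripper":1},{"tx":5.5,"ty":0,"tz":0,"wx":0,"wy":0,"wz":0,"gripper":1},{"tx":8,"ty":0,"tz":0,"wx":0,"wy":0,"wz":0,"gripper":1},{"tx":9.5,"ty":0,"tz":0,"wx":0,"wy":0,"wz":0,"gripper":1},{"tx":10,"ty":0,"tz":0,"wx":0,"wy":0,"wz":0,"gripper":1},{"tx":10,"ty":0,"tz":0,"wx":0,"wy":0,"wz":0,"gripper":1}]'
python3 - <<'E'
from h import *;from plant import *
o=get_obs();print(o["tool_pos"].round(2),o["contact_force"],go(o,[590,255,63.3]))
c=capture("scene");np.savez("scene7.npz",**c)
cv2.imwrite("pics/scene7.png",cv2.resize(cv2.cvtColor(c["frame"],cv2.COLOR_RGB2BGR)[240:340,290:400],None,fx=6,fy=6,interpolation=cv2.INTER_CUBIC))
E
```

```text
time: 11.88
tool_pos: [589.5, 255.8, 185.7]
tcp_rot: [-0.734, 1.569, 0.371]
contact_force: [-0.2, -1.3, -2.4]
grip_width: 29.7
time: 12.47
tool_pos: [588.6, 251.9, 83.8]
tcp_rot: [2.611, 1.568, -2.569]
contact_force: [1.4, -0.2, -2.2]
grip_width: 29.2
[588.62 251.88  83.84] [ 1.37790329 -0.16752547 -2.2358927 ] (array([2.053, 0.015, 0.346]), array([-0.    , -0.0025, -0.0015]))
```

View pics/scene7.png

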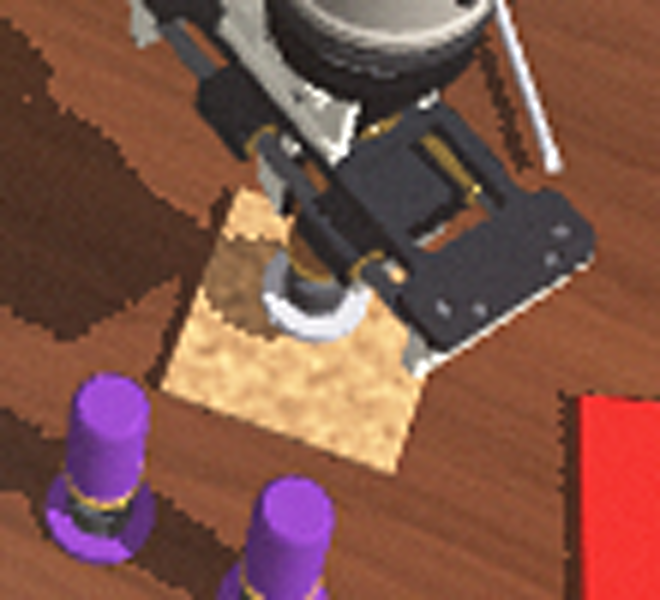

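The punch is upright over the pad's middle, with the foot at crop (315,300). I'll lower it gently and level it.

```bash
python3 -m creep '[{"tx":0.3,"ty":0,"tz":0.2,"wx":0,"wy":-0.001,"wz":-0.001,"gripper":1},{"tx":0.7,"ty":0,"tz":0.3,"wx":0,"wy":-0.002,"wz":-0.001,"gripper":1},{"tx":1.1,"ty":0,"tz":0.3,"wx":0,"wy":-0.002,"wz":-0.001,"gripper":1},{"tx":1.4,"ty":0,"tz":0.3,"wx":0,"wy":-0.002,"wz":-0.001,"gripper":1},{"tx":1.6,"ty":0,"tz":0.3,"wx":0,"wy":-0.002,"wz":-0.001,"gripper":1},{"tx":1.7,"ty":0,"tz":0.3,"wx":0,"wy":-0.002,"wz":-0.001,"gripper":1},{"tx":1.7,"ty":0,"tz":0.3,"wx":0,"wy":-0.002,"wz":-0.001,"gripper":1},{"tx":1.7,"ty":0,"tz":0.3,"wx":0,"wy":-0.002,"wz":-0.001,"gripper":1}]'
python3 - <<'E'
from h import *;from plant import *
o=get_obs();print(o["tool_pos"].round(2),o["contact_force"],o["moment"],go(o,[590,255,63.3]))
E
```

```text
time: 13.18
tool_pos: [591.0, 255.6, 68.4]
tcp_rot: [-0.776, 1.568, 0.327]
contact_force: [0.1, -0.8, -1.4]
grip_width: 29.5
[591.01 255.55  68.4 ] [ 0.07656774 -0.80356841 -1.43277223] [-0.01427549  0.0031176   0.01744111] (array([ 0.51 ,  0.066, -0.096]), array([-0.    ,  0.0021,  0.0021]))
```

```bash
python3 -m creep '[{"tx":0.1,"ty":0,"tz":0,"wx":0,"wy":0.001,"wz":0.001,"gripper":1},{"tx":0.2,"ty":0,"tz":0,"wx":0,"wy":0.001,"wz":0.001,"gripper":1},{"tx":0.3,"ty":0,"tz":0,"wx":0,"wy":0.001,"wz":0.001,"gripper":1},{"tx":0.4,"ty":0,"tz":0,"wx":0,"wy":0.001,"wz":0.001,"gripper":1},{"tx":0.48,"ty":0,"tz":0,"wx":0,"wy":0.001,"wz":0.001,"gripper":1},{"tx":0.5,"ty":0,"tz":0,"wx":0,"wy":0.001,"wz":0.001,"gripper":1},{"tx":0.5,"ty":0,"tz":0,"wx":0,"wy":0.001,"wz":0.001,"gripper":1}]'
python3 - <<'E'
from h import *;from plant import *
o=get_obs();print(o["tool_pos"].round(2),o["contact_force"],o["moment"],go(o,[590,255,63.3]))
E
```

```text
time: 13.77
tool_pos: [591.0, 255.6, 63.4]
tcp_rot: [-0.734, 1.569, 0.369]
contact_force: [0.8, -1.4, -2.1]
grip_width: 29.0
[590.97 255.56  63.37] [ 0.80762414 -1.38980803 -2.05087062] [-0.01825839 -0.05605154 -0.01535755] (array([ 0.007,  0.061, -0.094]), array([-0.    ,  0.0011,  0.001 ]))
```

Not quite in contact yet. Creeping another millimetre or so.

```bash
python3 -m creep '[{"tx":0.05,"ty":0,"tz":0,"wx":0,"wy":0,"wz":0,"gripper":1},{"tx":0.1,"ty":0,"tz":0,"wx":0,"wy":0,"wz":0,"gripper":1},{"tx":0.1,"ty":0,"tz":0,"wx":0,"wy":0,"wz":0,"gripper":1}]'
python3 - <<'E'
from h import *;from plant import *
o=get_obs();print(o["tool_pos"].round(2),o["contact_force"],o["moment"],go(o,[590,255,63.3]))
E
```

```text
time: 14.02
tool_pos: [591.0, 255.5, 62.9]
tcp_rot: [-0.804, 1.569, 0.299]
contact_force: [-1.6, -0.7, 3.2]
grip_width: 29.7
[591.04 255.52  62.86] [-1.56046872 -0.69461154  3.24281259] [-0.11291683  0.30574852  0.02038063] (array([-0.044,  0.069, -0.094]), array([-0.    ,  0.0013,  0.0013]))
```

Contact (+5 N). Opening the fingers slowly.

```bash
python3 -m creep '[{"tx":-0.02,"ty":0,"tz":0,"wx":0,"wy":0,"wz":0,"gripper":0.3},{"tx":-0.02,"ty":0,"tz":0,"wx":0,"wy":0,"wz":0,"gripper":0.1},{"tx":-0.02,"ty":0,"tz":0,"wx":0,"wy":0,"wz":0,"gripper":-0.2},{"tx":-0.02,"ty":0,"tz":0,"wx":0,"wy":0,"wz":0,"gripper":-0.5},{"tx":-0.02,"ty":0,"tz":0,"wx":0,"wy":0,"wz":0,"gripper":-1},{"tx":-0.02,"ty":0,"tz":0,"wx":0,"wy":0,"wz":0,"gripper":-1},{"tx":-0.02,"ty":0,"tz":0,"wx":0,"wy":0,"wz":0,"gripper":-1},{"tx":-0.02,"ty":0,"tz":0,"wx":0,"wy":0,"wz":0,"gripper":-1}]'; python3 -m creep '[{"tx":-0.02,"ty":0,"tz":0,"wx":0,"wy":0,"wz":0,"gripper":-1},{"tx":-0.02,"ty":0,"tz":0,"wx":0,"wy":0,"wz":0,"gripper":-1},{"tx":-0.02,"ty":0,"tz":0,"wx":0,"wy":0,"wz":0,"gripper":-1},{"tx":-0.02,"ty":0,"tz":0,"wx":0,"wy":0,"wz":0,"gripper":-1}]'
```

```text
time: 14.68
tool_pos: [591.0, 255.6, 62.5]
tcp_rot: [-0.736, 1.569, 0.367]
contact_force: [-0.0, -1.1, 0.5]
grip_width: 74.2
time: 15.02
tool_pos: [591.0, 255.6, 62.8]
tcp_rot: [-0.754, 1.569, 0.349]
contact_force: [-0.6, -0.8, -0.4]
grip_width: 91.3
```

Fingers are open at 91 mm. I'll rise straight up and then back away.

```bash
python3 -m creep '[{"tx":-0.5,"ty":0,"tz":0,"wx":0,"wy":0,"wz":0,"gripper":-1},{"tx":-2,"ty":0,"tz":0,"wx":0,"wy":0,"wz":0,"gripper":-1},{"tx":-4,"ty":0,"tz":0,"wx":0,"wy":0,"wz":0,"gripper":-1},{"tx":-6.5,"ty":0,"tz":0,"wx":0,"wy":0,"wz":0,"gripper":-1},{"tx":-9,"ty":0,"tz":0,"wx":0,"wy":0,"wz":0,"gripper":-1},{"tx":-11.5,"ty":0,"tz":0,"wx":0,"wy":0,"wz":0,"gripper":-1},{"tx":-13.5,"ty":1,"tz":0,"wx":0,"wy":0,"wz":0,"gripper":-1},{"tx":-14,"ty":3,"tz":0,"wx":0,"wy":0,"wz":0,"gripper":-1}]'; python3 -m creep '[{"tx":0,"ty":3,"tz":0,"wx":0,"wy":0,"wz":0,"gripper":-1},{"tx":0,"ty":6,"tz":0,"wx":0,"wy":0,"wz":0,"gripper":-1},{"tx":0,"ty":9,"tz":0,"wx":0,"wy":0,"wz":0,"gripper":-1},{"tx":0,"ty":12,"tz":0,"wx":0,"wy":0,"wz":0,"gripper":-1},{"tx":0,"ty":14,"tz":0,"wx":0,"wy":0,"wz":0,"gripper":-1},{"tx":0,"ty":15,"tz":0,"wx":0,"wy":0,"wz":0,"gripper":-1},{"tx":0,"ty":15,"tz":0,"wx":0,"wy":0,"wz":0,"gripper":-1}]'
python3 - <<'E'
from h import *;from plant import *
for n in("scene","top"):
    c=capture(n);np.savez(f"{n}9.npz",**c);cv2.imwrite(f"pics/{n}9.png",cv2.cvtColor(c["frame"],cv2.COLOR_RGB2BGR))
E
```

```text
time: 15.68
tool_pos: [566.6, 268.6, 207.1]
tcp_rot: [-0.833, 1.562, 0.268]
contact_force: [-0.0, -0.5, -0.5]
grip_width: 91.7
time: 16.27
tool_pos: [428.7, 337.6, 203.3]
tcp_rot: [-0.582, 1.569, 0.524]
contact_force: [0.6, 0.0, -0.3]
grip_width: 91.9
```

View pics/scene9.png

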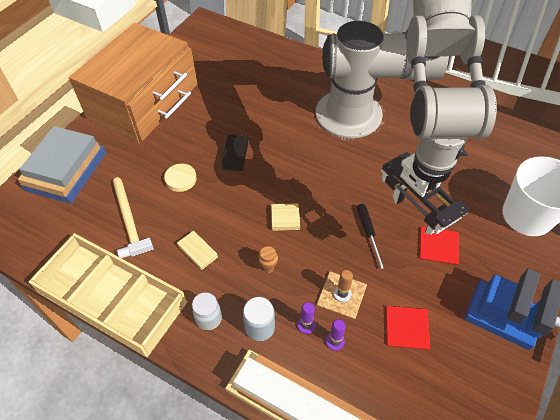

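View pics/top9.png

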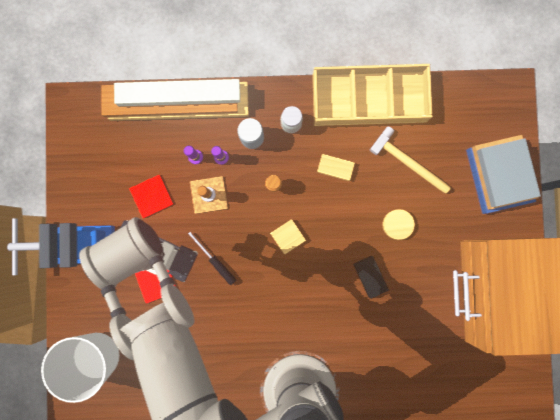

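The punch stands upright on the cork pad, at (343,285) in scene and (206,192) in top. The round blank (398,224 in top) and square blank (288,237) haven't moved, and the purple look-alikes are untouched. Handing in after a quick numeric check.

Run:
```python
from h import *;from plant import *
for n,bx in(("top",(372,425,200,249)),("scene",(160,202,160,196))):
    x0,x1,y0,y1=bx
    r=[]
    for k in "09":
        q=cloud(load(f"{n}{k}.npz"))[y0:y1,x0:x1].reshape(-1,3);q=q[(q[:,2]>14)&(q[:,2]<26)];r.append(np.median(q,0).round(1))
    print(n,"round before/after",r)
c=load("scene9.npz");p=cloud(c)[255:312,325:365].reshape(-1,3)
for lo,hi in((60,80),(80,105),(106,120)):
    q=p[(p[:,2]>lo)&(p[:,2]<hi)];print("handle",lo,hi,np.median(q,0).round(1))
print(close_job())
```

```text
top round before/after [array([ 481.3, -309.4,   20.4]), array([ 481.5, -310.3,   20.5])]
scene round before/after [array([ 487.4, -308.6,   19.2]), array([ 487.5, -307.4,   19. ])]
handle 60 80 [604.4 260.1  69.7]
handle 80 105 [604.1 259.1  93.2]
handle 106 120 [594.9 255.8 112. ]
the job is handed in; nothing more can be done
None
```

The job is handed in at about 16.4 s. I picked the punch up from the cork pad and pressed it on the middle of the round blank. I then lifted it straight off, stood it back near the middle of the pad and let go.

**Press:** The foot hit its hard stop with about 20 N, easing to 15 N, and stayed down for about 0.6 s. The tool travelled about 8 mm from contact to the stop, which matches the foot's full stroke. A side force of about 3 to 5 N built up during the press, while the tool position drifted by about 0.5 mm. I saw no sign of the foot sliding.

**Last checks:**
- **Punch:** it stands upright on the pad, with its top at 112 mm against the expected 113 mm.
- **Round blank:** it is within about 1 mm of where it lay.
- **Square blank and purple look-alikes:** they look unmoved in the pictures.

**Disagreement:** The two cameras differed by about 2 to 5 mm in x, so I used the average of both. An overlay in the scene camera just before contact showed the foot centred on the blank to within about 1 mm.

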